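# Empty the pod tray and hold the coffee machine open

## Task

Help me clean the coffee machine: put both used pods from its shallow catch tray into the deep waste tub on the other side of the machine. Then lift the machine's lid by the tongue at its front and hold it still, open at 40 degrees, so that I can wipe the chamber; it falls shut if let go, so finish while still holding it there. Leave everything else on the worktop where it is.

Things in the scene. Friction and masses are not known exactly. Their poses are not given: they have to be found in the camera images.
- used_pod_a: used coffee pod lying in the catch tray, foil side up: round, 51 mm across its rim (52 to 55 mm where the small pull tab sticks out along its own +x), 11 mm high, 14 g; it narrows below the rim, which is near its top; origin at the centre of its underside
- used_pod_b: used coffee pod lying in the catch tray, foil side up: round, 51 mm across its rim (52 to 55 mm where the small pull tab sticks out along its own +x), 11 mm high, 14 g; it narrows below the rim, which is near its top; origin at the centre of its underside
- tray: catch tray pulled out of the coffee machine, black, shallow, open on top: 232 (x) x 160 (y) x 22 (z) mm, walls and floor 5 mm; fixed; origin under its centre; the pods lie on its floor one behind the other along its x, about 100 mm apart. It stands on one side of the machine, left or right
- tub: waste tub, white, deep, open on top: 170 (x) x 160 (y) x 84 (z) mm, walls and floor 5 mm; fixed; origin under its centre. It stands on the other side of the machine
- machine: coffee pod machine, grey box 130x130 mm and 150 mm high, with a lid on top, a spout and a low cup stand (to 110 mm ahead of its centre) at the front; fixed; origin under the centre of the box, its front looks along its own -x, towards the robot
- lid (a joint): angle of the machine's lid in rad: 0 shut, 0.70 is 40 degrees, stop at 1.22. The lid (0.19 to 0.33 kg) turns about a level axis at the rear of the machine, its front goes up, and it falls shut from any angle when let go
- lid_tongue (a point): grip point on the tongue of the lid, 163 mm from the hinge axis (towards the machine's front when shut), 159 mm above the worktop when shut. The tongue is a steel bar in line with the lid that sticks out 55 mm ahead of the lid's front edge at the middle of the machine: 24 mm wide (along the machine's y), 16 mm thick; this point is 18 mm from its free end, and its two upright sides can be pinched from above. The point turns with the lid
- lid_hinge (a point): middle of the lid's hinge axis, which runs along the machine's y: 63 mm behind the machine's centre, 158 mm above the worktop
- pod_3: bystander, leave alone: fresh coffee pod, same kind, lying on the worktop
- tea_light: bystander, leave alone: tea light in a metal cup, 38 mm across, 15 mm high
- teaspoon: bystander, leave alone: teaspoon, 130 mm long, lying at the right of the work
- lemon: bystander, leave alone: lemon, 78x55x56 mm
- mandarin: bystander, leave alone: mandarin, 61x60x50 mm

How it is judged:
By the outcome, as a careful person would: the job done as asked, in the order asked, and still so for the second after the job is handed in, while the arm keeps its last pose, push and grip.
It also fails if it takes over 67 s, if anything falls off the work surface, if the arm or the gripper's body presses on something with over 40 N, if the wrist force passes 120 N, or if a joint passes its speed limit or range.

## Robot

A 6-joint arm with a two-finger parallel gripper is mounted at the origin on a cart in front of the work surface, level with it; the furniture and walls round the work are solid. World frame = base frame: x ahead of the robot, y to its left, z up, the work surface at z = 0. Lengths are in m, angles in degrees, forces in N, time in s.
With the tool pointing down it reaches from about 0.375 to 0.9 m from the base axis. Payload 3.1 kg.
Tool frame: the origin (TCP) lies between the finger pads; the fingertips stand 11 mm ahead of it and the grasp point (between the pads) lies 8 mm behind it; z points along the fingers, y is the line along which they close (so a half turn about z gives the same grasp; the last joint's range is limited). The gripper opens to 87 mm and grips with 3 to 60 N. Pads are 19 mm wide; open, the fingers measure 117 mm over their backs; the gripper's body (75 mm by 190 mm) begins 51 mm behind the grasp point.
Start: joints at [-83.967, 30.224, 82.088, -0, 67.689, -10.227], TCP at [0.175, -0.6, 0.234] pointing down, gripper open.
Joint ranges: [-176.69, 176.69], [-43.24, 126.21], [12.49, 139.97], [-82, 262], [0, 151.66], [-163.58, 163.58]. Speed limits (degrees/s): [159.86, 159.86, 180, 180, 180, 180].

## Interface

Orientations are given as a 3x3 rotation matrix whose columns are the frame's x, y, z axes.
In Python, from rig import bot gives the robot as it stands.
- The arm moves only by the tool apply_moves, never from a script. Its argument "steps" is a list that holds one entry, the list of rows, each a list of 7 numbers: the shift along the tool's x, y, z in cm, then the turn, a rotation vector about the tool's x, y, z in degrees, then the gripper command: -1 is shut, 1 is fully open, values between are in proportion. In form: [[[dx, dy, dz, rx, ry, rz, jaw], ...]]. A call has 1 to 20 rows; each row is the pose to reach, as a shift and turn from the pose commanded when the call began, along the tool's axes at that moment; what a row does not reach only later rows make up. A row lasts 1/8 s, in which the tool goes at most 62.5 mm and 10.7 degrees, less where a joint would pass 70% of its speed; a pose out of reach is approached as far as the arm can. A call with a gripper value outside its range is refused whole. The fingers move at their own pace and stop on an object; the grip force is fixed at half the most. Time passes only in rows, so rows that repeat a pose let the fingers close. It gives the time, the measured TCP pose, the force, the opening and the grip force at its end, in the units of the state.
- bot.read_state(): the state, without advancing time (a new reading comes with each control period).
- bot.capture(name): name is "side" or "top" or "wrist"; returns the picture (384x512x3 uint8, blue, green, red); there is no depth.
- bot.camera_model(name): a dict with "intrinsics" (3x3 intrinsics, pixels), "R" (3x3) and "t" (3): a world point X has camera coordinates R X + t. Camera axes: x right, y down, z forward; pixel columns grow to the right and rows downward; lengths in m; the calibration is good to about 2 mm. A picture is of the moment at which its call begins: read the wrist's pose just before it. camera_model takes no time and is no camera call; for the wrist camera it gives the pose at the moment of the call.
- bot.hand_in(): hands the job in; it is judged then, once.
The state is a dict: "time_s": time; "joint_positions": joint angles; "qvel": joint speeds; "tau": joint torques, N m; "position": TCP position; "tcp_rot": TCP orientation; "force": force on the tool from outside, world axes, zero at the start; "moment": the same for the moment, N m; "opening": opening from 0.0 (shut) to 1.0 (fully open); "grasp_force": force on a finger pad.
Only numpy, scipy, OpenCV 4.12 (cv2) and the standard library are available. Lean on these libraries where they do the work, as an engineer would, in place of code of your own. Each camera call takes 0.05 s, during which the arm holds its last target. There are 200 camera calls.

## Working session

There is one attempt and no reset: what is moved stays moved. The work goes in short steps, Python scripts to look and compute and a tool call to move; the robot and the scene stay as the last step left them, time stands still between calls to the robot, and variables do not carry over. Pictures are saved under pics/ and viewed, at most 10 in all, crops included, and the job is handed in when it is done.

Besides the shell and the picture viewer there is one more tool, called after ">>>" as name(argument=value, ...), one argument or row to a line, values as JSON. apply_moves: Moves the arm, as the interface text tells. Its arguments: {"type":"object","properties":{"steps":{"type":"array","items":{"type":"array","items":{"type":"array","items":{"type":"number"}}}}},"required":["steps"]}

```bash
mkdir -p pics; python3 - <<'E'
from rig import bot
import cv2,numpy as np
for n in("top","side"):
    im=bot.capture(n); cv2.imwrite(f"pics/{n}0.png",im)
    m=bot.camera_model(n); R=np.array(m["R"]);print(n,m["intrinsics"],(-R.T@np.array(m["t"])).round(3),R.round(2).tolist())
s=bot.read_state();print(s["time_s"],s["position"],np.round(s["tcp_rot"],3).tolist(),s["opening"])
E
```

```text
top [[423.68648123   0.         252.5290641 ]
 [  0.         423.68648123 189.39347268]
 [  0.           0.           1.        ]] [ 0.496 -0.19   1.35 ] [[-0.0, -1.0, 0.01], [-1.0, 0.0, -0.1], [0.1, -0.01, -1.0]]
side [[392.61000361   0.         255.77213814]
 [  0.         392.61000361 196.19036575]
 [  0.           0.           1.        ]] [ 0.375 -0.982  0.751] [[0.96, -0.28, 0.02], [-0.16, -0.61, -0.78], [0.23, 0.74, -0.63]]
0.1 [ 0.17498913 -0.59936146  0.23268967] [[0.96, 0.28, -0.0], [0.28, -0.96, 0.002], [0.0, -0.002, -1.0]] 0.9975841729043464
```

View pics/top0.png

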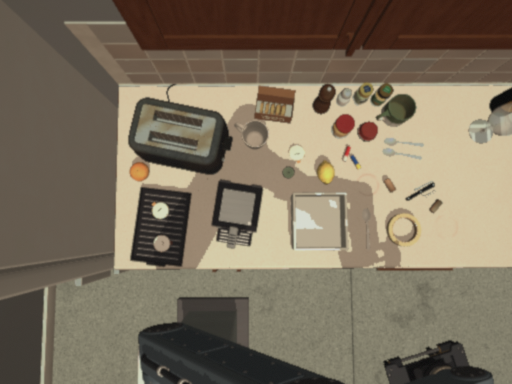

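View pics/side0.png

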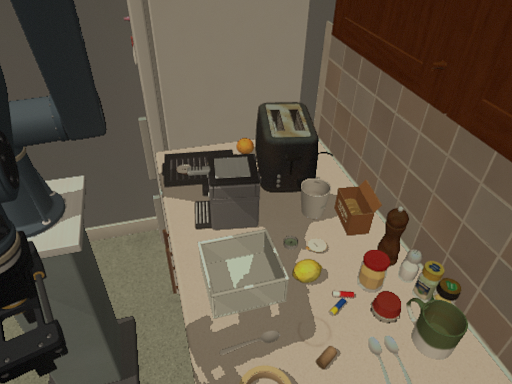

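The top view shows the tray at about (161,226), with pods at (160,210) and (162,243). The machine is at (238,208) with its tongue below it at about (234,235), and the tub is at (320,221). I'll measure these.

```bash
cat > h.py <<'E'
from rig import bot
import cv2,numpy as np
def ray(n,uv,z,m=None):
    m=m or bot.camera_model(n);R=np.array(m["R"]);c=-R.T@np.array(m["t"])
    d=R.T@np.linalg.inv(np.array(m["intrinsics"]))@np.array([*uv,1.]);return c+d*(z-c[2])/d[2]
def proj(m,X):
    p=np.array(m["intrinsics"])@(np.array(m["R"])@np.array(X)+np.array(m["t"]));return p[:2]/p[2]
E
python3 - <<'E'
from h import *
im=cv2.imread("pics/top0.png")
cv2.imwrite("pics/crop1.png",cv2.resize(im[175:275,120:360],None,fx=3.33,fy=3.33,interpolation=cv2.INTER_CUBIC))
hsv=cv2.cvtColor(im,cv2.COLOR_BGR2HSV)
v=hsv[...,2]
# pods: bright in tray
mk=np.zeros_like(v);mk[190:262,135:187]=(v[190:262,135:187]>95)*255
n,l,s,c=cv2.connectedComponentsWithStats(mk)
for i in range(1,n):
    if s[i,4]>60: print("pod",s[i],c[i],ray("top",c[i],.015).round(4))
mk=np.zeros_like(v);mk[180:270,125:197]=(v[180:270,125:197]<55)*255
cn=max(cv2.findContours(mk,0,2)[0],key=cv2.contourArea);r=cv2.minAreaRect(cn);b=cv2.boxPoints(r)
print("tray",r,[ray("top",p,.022)[:2].round(3).tolist() for p in b],ray("top",r[0],.022).round(3))
E
```

```text
pod [135 190   6  37 117] [136.45299145 202.91452991] [0.5885 0.1677 0.015 ]
pod [152 201  20  20 265] [159.82264151 209.92830189] [0.5661 0.0938 0.015 ]
pod [183 233   4  29  71] [185.04225352 250.53521127] [0.4391 0.013  0.015 ]
pod [153 235  17  17 233] [161.15879828 242.94849785] [0.4629 0.0878 0.015 ]
tray ((160.4632568359375, 227.27816772460938), (50.224220275878906, 75.17733001708984), 7.523819446563721) [[0.407, 0.18], [0.639, 0.154], [0.618, -0.002], [0.387, 0.026]] [0.512 0.089 0.022]
```

View pics/crop1.png

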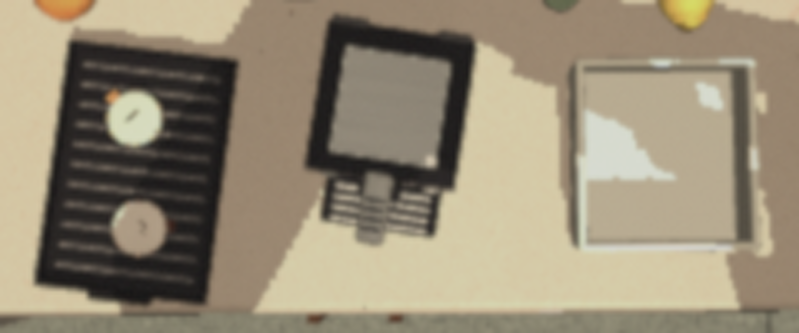

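The enlarged crop shows a pod with its tab up-left (+x,+y), centred at crop (134,118). The other is at (139,228) with its tab to the right (-y). The tongue tip is at crop (369,243), and the tub rim corners are roughly (578,62), (753,62), (756,250) and (581,248).

```bash
python3 - <<'E'
from h import *
f=lambda u,v,z:ray("top",(120+u/3.33,175+v/3.33),z)[:2].round(4)
for p in[(578,62),(753,62),(756,250),(581,248)]:print("tub",f(*p,.084))
for p in[(332,17),(474,39),(452,188),(306,167)]:print("lidcorner",f(*p,.165))
for p in[(357,241),(382,243),(390,176),(365,173)]:print("tongue",f(*p,.167))
for p in[(440,192),(433,236),(322,220),(328,178)]:print("stand",f(*p,.02))
E
```

```text
tub [ 0.61  -0.321]
tub [ 0.6094 -0.4789]
tub [ 0.4414 -0.4772]
tub [ 0.4438 -0.3214]
lidcorner [ 0.6416 -0.1049]
lidcorner [ 0.6225 -0.2249]
lidcorner [ 0.4973 -0.2057]
lidcorner [ 0.5153 -0.0837]
tongue [ 0.4538 -0.1265]
tongue [ 0.4521 -0.1473]
tongue [ 0.5075 -0.154 ]
tongue [ 0.5101 -0.1331]
stand [ 0.4937 -0.1964]
stand [ 0.4529 -0.1897]
stand [ 0.4681 -0.0859]
stand [ 0.5072 -0.0914]
```

>>> apply_moves(
  steps=[
    [[0,0,-5,0,0,0,1],[6,-5,-8,0,0,-10,1],[12,-10,-8,0,0,-20,1],[17,-15,-8,0,0,-29,1],[20,-21,-8,0,0,-29,1],[20,-27,-8,0,0,-29,1],[20,-33,-8,0,0,-29,1],[20,-39,-8,0,0,-29,1],[20,-45,-8,0,0,-29,1],[20,-50,-8,0,0,-29,1],[20,-56,-8,0,0,-29,1]],
  ],
)

```text
time_s: 1.48
position: [0.2136, -0.0199, 0.3133]
tcp_rot: [[0.706, 0.709, 0.001], [0.709, -0.706, 0.001], [0.001, 0.0, -1.0]]
force: [1.7, 0.8, 0.5]
opening: 1.0
grasp_force: 0.0
```

>>> apply_moves(
  steps=[
    [[5,2.4,0,0,0,0,1],[10,5,0,0,0,0,1],[15,7.5,0,0,0,0,1],[20,10,0,0,0,0,1],[25,12,0,0,0,0,1],[27,13,0,0,0,0,1],[27,13,0,0,0,0,1],[27,13,0,0,0,0,1]],
  ],
)

```text
time_s: 2.48
position: [0.4955, 0.0784, 0.3131]
tcp_rot: [[0.704, 0.71, -0.002], [0.71, -0.704, -0.0], [-0.002, -0.002, -1.0]]
force: [-0.4, -0.5, 0.9]
opening: 1.001
grasp_force: 0.0
```

```bash
python3 - <<'E'
from h import *
import json
m=bot.camera_model("wrist");im=bot.capture("wrist");cv2.imwrite("pics/w1.png",im)
json.dump({k:np.array(v).tolist() for k,v in m.items()},open("w1.json","w"))
s=bot.read_state();print(s["position"])
print(proj(m,[.566,.092,.015]),proj(m,[.463,.088,.015]))
E
```

```text
[0.49551486 0.07829282 0.31331472]
[282.36885418 124.89121475] [239.97257183 170.46901146]
```

View pics/w1.png

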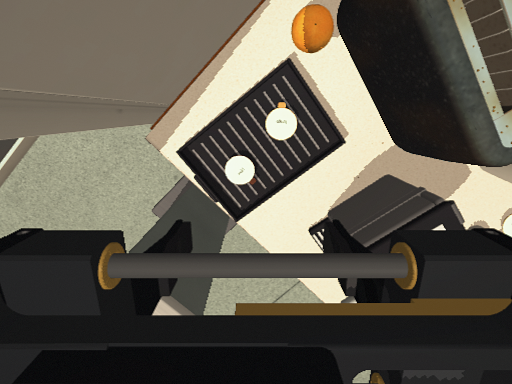

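The wrist view shows both pods at about (281,124) and (240,170), agreeing with the top view. The tabs are at (281,105) and (253,181).

```bash
python3 - <<'E'
from h import *
import json
m=json.load(open("w1.json"));im=cv2.imread("pics/w1.png")
v=cv2.cvtColor(im,cv2.COLOR_BGR2GRAY)
for c,t in (((281,124),(281,105)),((240,170),(253,181))):
    mk=np.zeros_like(v);cv2.circle(mk,c,22,255,-1);mk=((mk>0)&(v>130)).astype(np.uint8)*255
    mk=cv2.morphologyEx(mk,cv2.MORPH_OPEN,np.ones((5,5)))
    cn=max(cv2.findContours(mk,0,2)[0],key=cv2.contourArea);(e,r)=cv2.minEnclosingCircle(cn);el=cv2.fitEllipse(cn)
    p=ray(0,el[0],.016,m);q=ray(0,t,.015,m);d=q-p
    a=ray(0,(el[0][0]-el[1][0]/2,el[0][1]),.016,m);
    print(el,p.round(4),"diam",2*np.linalg.norm(a-p).round(4),"tab yaw",np.degrees(np.arctan2(d[1],d[0])),np.linalg.norm(d))
E
```

```text
((280.7463684082031, 122.98706817626953), (30.84724998474121, 33.56526565551758), 7.75242805480957) [0.5662 0.0961 0.016 ] diam 0.0498 tab yaw 45.592591988810014 0.027741935391258347
((239.28221130371094, 169.599365234375), (28.342100143432617, 29.351411819458008), 109.71405029296875) [0.4634 0.09   0.016 ] diam 0.0482 tab yaw -85.86537747596896 0.03077395870838034
```

>>> apply_moves(
  steps=[
    [[3,2,5,0,0,0,1],[6.1,3.9,11,0,0,0,1],[6.1,3.9,17,0,0,0,0.7],[6.1,3.9,22,0,0,0,0.7],[6.1,3.9,26,0,0,0,0.7],[6.1,3.9,28,0,0,0,0.7],[6.1,3.9,29.3,0,0,0,0.7],[6.1,3.9,29.3,0,0,0,0.7],[6.1,3.9,29.3,0,0,0,0.7]],
  ],
)

```text
time_s: 3.65
position: [0.5684, 0.0943, 0.0217]
tcp_rot: [[0.704, 0.71, 0.002], [0.71, -0.704, -0.0], [0.001, 0.001, -1.0]]
force: [0.2, 0.2, 0.3]
opening: 0.851
grasp_force: 0.0
```

>>> apply_moves(
  steps=[
    [[-0.1,-0.2,0.2,0,0,0,0.6],[-0.1,-0.2,0.2,0,0,0,-0.2],[-0.1,-0.2,0.2,0,0,0,-1],[-0.1,-0.2,0.2,0,0,0,-1],[-0.1,-0.2,0.2,0,0,0,-1],[-0.1,-0.2,0.2,0,0,0,-1]],
  ],
)

```text
time_s: 4.4
position: [0.5657, 0.0952, 0.0187]
tcp_rot: [[0.704, 0.71, 0.0], [0.71, -0.704, 0.0], [0.0, 0.0, -1.0]]
force: [-1.4, -0.7, 1.1]
opening: 0.537
grasp_force: 30.0
```

>>> apply_moves(
  steps=[
    [[0,0,-1,0,0,0,-1],[0,0,-3,0,0,0,-1],[0,0,-6,0,0,0,-1],[0,0,-11,0,0,0,-1],[0,0,-17,0,0,0,-1],[0,0,-23,0,0,0,-1],[0,0,-26,0,0,0,-1],[0,0,-26,0,0,0,-1]],
  ],
)

```text
time_s: 5.4
position: [0.567, 0.0952, 0.282]
tcp_rot: [[0.704, 0.71, 0.007], [0.71, -0.704, -0.0], [0.005, 0.005, -1.0]]
force: [0.0, -0.2, -0.7]
opening: 0.537
grasp_force: 30.0
```

```bash
python3 - <<'E'
from h import *
s=bot.read_state();print(s["position"],s["opening"],s["grasp_force"],s["joint_positions"])
im=bot.capture("wrist");t=bot.capture("top")[190:262,130:195]
cv2.imwrite("pics/w2.png",np.hstack([cv2.resize(im,None,fx=.7,fy=.7)[:268],cv2.resize(t,(242,268))]))
E
```

```text
[0.56702747 0.0951781  0.28202188] 0.5371877403375811 29.999827124993317 [-1.60218089e+00  2.31270519e+01  8.64010885e+01 -1.07598897e-03
  7.00502349e+01  4.31308668e+01]
```

View pics/w2.png

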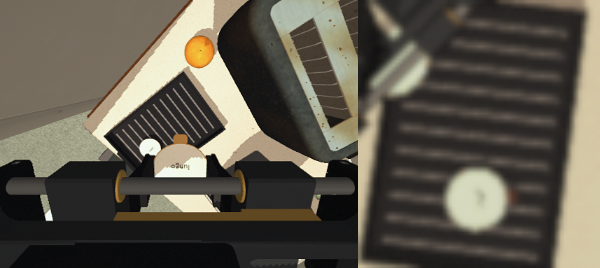

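>>> apply_moves(
  steps=[
    [[-4,3.8,0,0,0,8,-1],[-8,7.6,0,0,0,16,-1],[-12,11.3,0,0,0,24,-1],[-16,15.1,0,0,0,32,-1],[-20,18.9,0,0,0,40,-1],[-24,22.7,0,0,0,45,-1],[-28,26.4,0,0,0,45,-1],[-32,30.2,0,0,0,45,-1],[-36,34,0,0,0,45,-1],[-36,34,5,0,0,45,-1],[-36,34,10,0,0,45,-1],[-36,34,15,0,0,45,-1]],
  ],
)

```text
time_s: 7.0
position: [0.552, -0.3988, 0.1241]
tcp_rot: [[1.0, 0.004, -0.004], [0.004, -1.0, 0.004], [-0.004, -0.004, -1.0]]
force: [0.4, 0.4, -0.0]
opening: 0.537
grasp_force: 30.0
```

>>> apply_moves(
  steps=[
    [[0,0,4,0,0,0,-1],[0,0,7.5,0,0,0,-1],[0,0,7.5,0,0,0,-1],[0,0,7.5,0,0,0,0.4],[0,0,7.5,0,0,0,0.5],[0,0,7.5,0,0,0,0.5],[0,0,3,0,0,0,0.5],[0,0,-2,0,0,0,0.5],[0,0,-7,0,0,0,0.5],[0,0,-13,0,0,0,0.5],[0,0,-17,0,0,0,0.5],[0,0,-17,0,0,0,0.5]],
  ],
)

```text
time_s: 8.5
position: [0.5554, -0.4014, 0.3049]
tcp_rot: [[1.0, 0.005, 0.008], [0.005, -1.0, -0.008], [0.008, 0.008, -1.0]]
force: [0.6, 0.4, -0.5]
opening: 0.751
grasp_force: 0.0
```

```bash
python3 - <<'E'
from h import *
s=bot.read_state();print(s["position"],s["opening"],s["grasp_force"])
im=bot.capture("wrist");t=bot.capture("side")[220:320,180:300]
cv2.imwrite("pics/w3.png",np.hstack([cv2.resize(im,None,fx=.7,fy=.7)[:268],cv2.resize(t,(322,268))]))
E
```

```text
[ 0.55538672 -0.4014064   0.3049062 ] 0.751410650184214 0.0
```

View pics/w3.png

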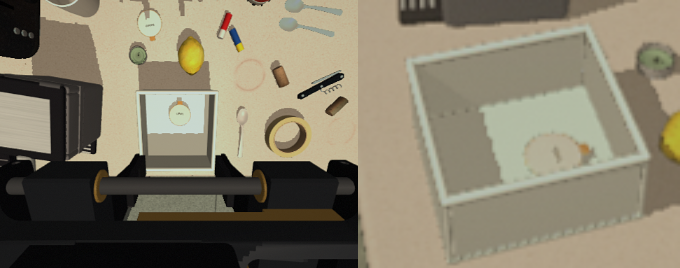

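The first pod is inside the tub. Next is pod B.

>>> apply_moves(
  steps=[
    [[-1,-5.4,0,0,0,-8,0.5],[-2,-10.8,0,0,0,-16,0.5],[-3,-16.2,0,0,0,-24,0.5],[-4,-21.6,0,0,0,-32,0.5],[-5,-27,0,0,0,-40,0.5],[-6,-32.4,0,0,0,-48,0.5],[-7,-37.8,0,0,0,-56,0.5],[-8,-43,0,0,0,-64,0.5],[-9.2,-49,0,0,0,-70,0.5],[-9.2,-49,5,0,0,-70,0.5],[-9.2,-49,11,0,0,-70,0.5],[-9.2,-49,17,0,0,-70,0.5],[-9.2,-49,21,0,0,-70,0.5],[-9.2,-49,22,0,0,-70,0.5],[-9.2,-49,22,0,0,-70,0.5]],
  ],
)

```text
time_s: 10.48
position: [0.4588, 0.0897, 0.0781]
tcp_rot: [[0.338, 0.941, -0.002], [0.941, -0.338, 0.0], [-0.001, -0.002, -1.0]]
force: [0.6, -0.3, -0.4]
opening: 0.749
grasp_force: 0.0
```

>>> apply_moves(
  steps=[
    [[0.1,0.4,1,0,0,0,0.6],[0.1,0.4,3.5,0,0,0,0.6],[0.1,0.4,5.2,0,0,0,0.6],[0.1,0.4,5.9,0,0,0,0.6],[0.1,0.4,5.9,0,0,0,0.6],[0.1,0.4,5.9,0,0,0,0.2],[0.1,0.4,5.9,0,0,0,-1],[0.1,0.4,5.9,0,0,0,-1],[0.1,0.4,5.9,0,0,0,-1],[0.1,0.4,5.9,0,0,0,-1]],
  ],
)

```text
time_s: 11.72
position: [0.4639, 0.0893, 0.02]
tcp_rot: [[0.338, 0.941, 0.001], [0.941, -0.338, -0.0], [0.0, 0.001, -1.0]]
force: [0.6, 0.3, 5.3]
opening: 0.539
grasp_force: 30.0
```

>>> apply_moves(
  steps=[
    [[0,0,-1,0,0,0,-1],[0,0,-3,0,0,0,-1],[0,0,-6,0,0,0,-1],[0,0,-12,0,0,0,-1],[0,0,-18,0,0,0,-1],[0,0,-24,0,0,0,-1],[0,0,-26,0,0,0,-1],[-5,2.1,-27,0,0,8,-1],[-10,4.2,-27,0,0,16,-1],[-15,6.3,-27,0,0,24,-1],[-20,8.4,-27,0,0,32,-1],[-25,10.5,-27,0,0,40,-1],[-30,12.6,-27,0,0,48,-1],[-35,14.7,-27,0,0,56,-1],[-40,16.8,-27,0,0,64,-1],[-45.1,19,-27,0,0,70,-1],[-45.1,19,-22,0,0,70,-1],[-45.1,19,-17,0,0,70,-1],[-45.1,19,-13,0,0,70,-1],[-45.1,19,-12,0,0,70,-1]],
  ],
)

```text
time_s: 14.22
position: [0.4883, -0.3975, 0.1367]
tcp_rot: [[1.0, 0.004, -0.005], [0.004, -1.0, 0.005], [-0.005, -0.005, -1.0]]
force: [-0.3, 0.2, -0.1]
opening: 0.536
grasp_force: 30.0
```

>>> apply_moves(
  steps=[
    [[0,0,4,0,0,0,-1],[0,0,7.5,0,0,0,-1],[0,0,8.4,0,0,0,-1],[0,0,8.4,0,0,0,-1],[0,0,8.4,0,0,0,0.4],[0,0,8.4,0,0,0,0.5],[0,0,8.4,0,0,0,0.5],[0,0,4,0,0,0,0.5],[0,0,-1,0,0,0,0.5],[0,0,-6,0,0,0,0.5],[0,0,-12,0,0,0,0.5],[0,0,-17,0,0,0,0.5],[0,0,-18,0,0,0,0.5],[0,0,-18,0,0,0,0.5]],
  ],
)

```text
time_s: 15.98
position: [0.49, -0.3992, 0.32]
tcp_rot: [[1.0, 0.005, 0.001], [0.005, -1.0, -0.001], [0.001, 0.001, -1.0]]
force: [0.0, 0.0, 0.0]
opening: 0.75
grasp_force: 0.0
```

```bash
python3 - <<'E'
from h import *
s=bot.read_state();print(s["position"],s["opening"],np.round(s["joint_positions"],1))
im=bot.capture("wrist");t=bot.capture("side")[220:320,180:300]
cv2.imwrite("pics/w4.png",np.hstack([cv2.resize(im,None,fx=.7,fy=.7)[:268],cv2.resize(t,(322,268))]))
E
```

```text
[ 0.48996712 -0.39919544  0.32000344] 0.7504429965568487 [-49.3  26.2  74.9   0.   78.8  40.4]
```

View pics/w4.png

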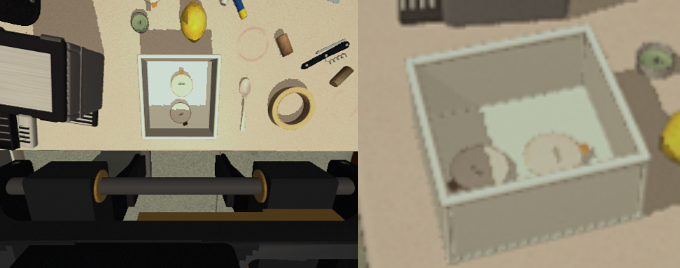

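Both pods are in the tub, side by side. Now I'll approach the tongue.

>>> apply_moves(
  steps=[
    [[-1,-6,0,0,0,4,0.5],[-3,-12,0,0,0,9,0.5],[-5,-18,0,0,0,9,0.5],[-7,-24,0,0,0,9,0.5],[-8,-26,0,0,0,9,0.5],[-8,-26,0,0,0,9,0.5],[-8,-26,0,0,0,9,0.5]],
  ],
)

```text
time_s: 16.95
position: [0.4099, -0.1412, 0.3193]
tcp_rot: [[0.988, -0.153, 0.001], [-0.153, -0.988, -0.001], [0.001, 0.001, -1.0]]
force: [-0.1, 0.3, 0.0]
opening: 0.745
grasp_force: 0.0
```

```bash
python3 - <<'E'
from h import *
import json
m=bot.camera_model("wrist");im=bot.capture("wrist");cv2.imwrite("pics/w5.png",im)
json.dump({k:np.array(v).tolist() for k,v in m.items()},open("w5.json","w"))
print(bot.read_state()["position"],proj(m,[.470,-.139,.167]),proj(m,[.453,-.137,.167]))
E
```

```text
[ 0.40995596 -0.14145098  0.31935439] [247.49755174 130.88981533] [248.22401366 146.48883938]
```

View pics/w5.png

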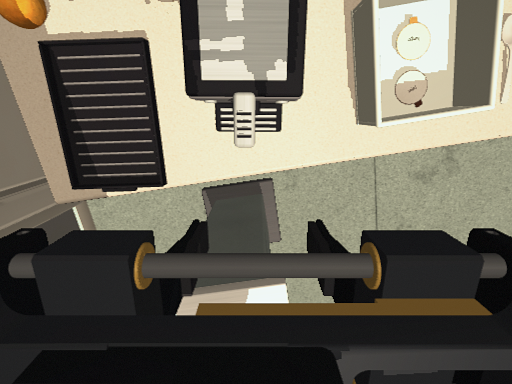

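The tongue spans rows 94–147 at columns 233–256, and its tip matches the prediction of about (248,146) with a small sideways offset.

```bash
python3 - <<'E'
from h import *
import json
m=json.load(open("w5.json"));R=np.array(m["R"]);print("cam",(-R.T@np.array(m["t"])).round(3))
for uv,z in(((234,120),.167),((255,120),.167),((244.5,147),.167),((244.5,147),.151),((244.5,138),.167),((186,96),.167),((302,97),.167)):print(uv,z,ray(0,uv,z,m).round(4))
E
```

```text
cam [ 0.487 -0.152  0.47 ]
(234, 120) 0.167 [ 0.4837 -0.1263  0.167 ]
(255, 120) 0.167 [ 0.4802 -0.149   0.167 ]
(244.5, 147) 0.167 [ 0.4531 -0.1328  0.167 ]
(244.5, 147) 0.151 [ 0.4513 -0.1317  0.151 ]
(244.5, 138) 0.167 [ 0.4629 -0.1344  0.167 ]
(186, 96) 0.167 [ 0.516  -0.0802  0.167 ]
(302, 97) 0.167 [ 0.4959 -0.2023  0.167 ]
```

>>> apply_moves(
  steps=[
    [[3,-0.7,3,0,0,0,0.5],[5.9,-1.3,7,0,0,0,0.5],[5.9,-1.3,12,0,0,0,0.5],[5.9,-1.3,15,0,0,0,0.5],[5.9,-1.3,16.8,0,0,0,0.5],[5.9,-1.3,16.8,0,0,0,0.5],[5.9,-1.3,16.8,0,0,0,0],[5.9,-1.3,16.8,0,0,0,-0.5],[5.9,-1.3,16.8,0,0,0,-1],[5.9,-1.3,16.8,0,0,0,-1],[5.9,-1.3,16.8,0,0,0,-1],[5.9,-1.3,16.8,0,0,0,-1]],
  ],
)

```text
time_s: 18.5
position: [0.4693, -0.1356, 0.1518]
tcp_rot: [[0.988, -0.152, 0.0], [-0.152, -0.988, 0.0], [0.0, -0.0, -1.0]]
force: [0.2, 1.1, 2.1]
opening: 0.275
grasp_force: 30.0
```

```bash
python3 - <<'E'
import numpy as np
from rig import bot
s=bot.read_state();print(s["position"],s["opening"],s["force"],np.round(s["joint_positions"],1))
# pose along the arc in tool axes at start: x fwd, z down; TCP 8 mm ahead of grasp point
R=np.array(s["tcp_rot"]);p=np.array(s["position"])
g=p-.008*R[:,2];x=R[:,0]
h=g+.163*np.array([x[0],x[1],0])/np.hypot(x[0],x[1]);h[2]=.158
print("hinge",h,"grasp",g)
d=R.T@(p-h)   # tool frame
for a in range(4,45,4):
    t=np.radians(a)
    for sgn in(-1,):
        c,s_=np.cos(t),np.sin(t);Ry=np.array([[c,0,sgn*s_],[0,1,0],[-sgn*s_,0,c]])
        print(a,((Ry@d-d)*100).round(2))
E
```

```text
[ 0.46928196 -0.13561935  0.15180921] 0.27459083223015035 [0.19883094 1.05661872 2.12593703] [-29.3  27.1 106.1   0.   46.8  69.5]
hinge [ 0.63037498 -0.16046135  0.158     ] grasp [ 0.46927873 -0.13562187  0.15980921]
4 [-0.    0.   -1.14]
8 [ 0.07  0.   -2.27]
12 [ 0.23  0.   -3.4 ]
16 [ 0.46  0.   -4.52]
20 [ 0.77  0.   -5.61]
24 [ 1.16  0.   -6.68]
28 [ 1.62  0.   -7.72]
32 [ 2.15  0.   -8.73]
36 [ 2.75  0.   -9.7 ]
40 [  3.42   0.   -10.62]
44 [  4.15   0.   -11.5 ]
```

>>> apply_moves(
  steps=[
    [[0,0,-0.57,0,-2,0,-1],[0,0,-1.14,0,-4,0,-1],[0.03,0,-1.7,0,-6,0,-1],[0.07,0,-2.27,0,-8,0,-1],[0.14,0,-2.83,0,-10,0,-1],[0.23,0,-3.4,0,-12,0,-1],[0.34,0,-3.96,0,-14,0,-1],[0.46,0,-4.52,0,-16,0,-1],[0.6,0,-5.07,0,-18,0,-1],[0.77,0,-5.61,0,-20,0,-1],[0.77,0,-5.61,0,-20,0,-1],[0.77,0,-5.61,0,-20,0,-1]],
  ],
)

```text
time_s: 20.0
position: [0.4766, -0.1368, 0.2073]
tcp_rot: [[0.929, -0.152, -0.338], [-0.143, -0.988, 0.052], [-0.342, -0.0, -0.94]]
force: [-1.1, -0.0, -1.4]
opening: 0.272
grasp_force: 30.0
```

```bash
python3 - <<'E'
import numpy as np
from rig import bot
s=bot.read_state();R=np.array(s["tcp_rot"]);p=np.array(s["position"]);g=p-.008*R[:,2]
print(g,s["force"],s["opening"],s["grasp_force"],np.round(s["joint_positions"],1),"angle by z",np.degrees(np.arcsin((g[2]-.158)/.163)),"tilt",np.degrees(np.arccos(-R[2,2])))
E
```

```text
[ 0.47933361 -0.13722202  0.21477167] [-1.14582261 -0.04232436 -1.35544315] 0.27217901598739985 30.00894189812243 [-25.5  31.   88.9  -5.7  79.3  75.2] angle by z 20.382908843669867 tilt 19.977990356480554
```

>>> apply_moves(
  steps=[
    [[0,0,-0.57,0,-2,0,-1],[0,0,-1.14,0,-4,0,-1],[0.03,0,-1.7,0,-6,0,-1],[0.07,0,-2.27,0,-8,0,-1],[0.14,0,-2.83,0,-10,0,-1],[0.23,0,-3.4,0,-12,0,-1],[0.34,0,-3.96,0,-14,0,-1],[0.46,0,-4.52,0,-16,0,-1],[0.6,0,-5.07,0,-18,0,-1],[0.77,0,-5.61,0,-20,0,-1],[0.77,0,-5.61,0,-20,0,-1],[0.77,0,-5.61,0,-20,0,-1],[0.77,0,-5.61,0,-20,0,-1]],
  ],
)

```text
time_s: 21.62
position: [0.5026, -0.141, 0.2577]
tcp_rot: [[0.757, -0.152, -0.635], [-0.116, -0.988, 0.098], [-0.642, -0.0, -0.766]]
force: [-1.3, -0.6, 0.1]
opening: 0.271
grasp_force: 30.0
```

```bash
python3 - <<'E'
import numpy as np,cv2
from rig import bot
s=bot.read_state();R=np.array(s["tcp_rot"]);p=np.array(s["position"]);g=p-.008*R[:,2]
print(g,s["force"],s["opening"],s["grasp_force"],np.round(s["qvel"],2),"angle by z",np.degrees(np.arcsin((g[2]-.158)/.163)),"tilt",np.degrees(np.arccos(-R[2,2])))
h=np.array([.6304,-.1605,.158])-g;print(np.degrees(np.arctan2(-h[2],np.hypot(h[0],h[1]))),np.linalg.norm(h))
a=bot.capture("side")[100:330,140:340];b=bot.capture("top")[100:280,115:385]
cv2.imwrite("pics/f.png",np.hstack([cv2.resize(a,(391,450)),cv2.resize(b,(409,450))]))
E
```

```text
[ 0.50772282 -0.14177065  0.26384469] [-1.29066014 -0.56162954  0.05449859] 0.2706016320931663 30.030539631843567 [-0.04  0.06 -0.17 -0.02  0.25  0.14] angle by z 40.49291037577103 tilt 39.9742602815762
40.461114377372255 0.16310603094503467
```

View pics/f.png

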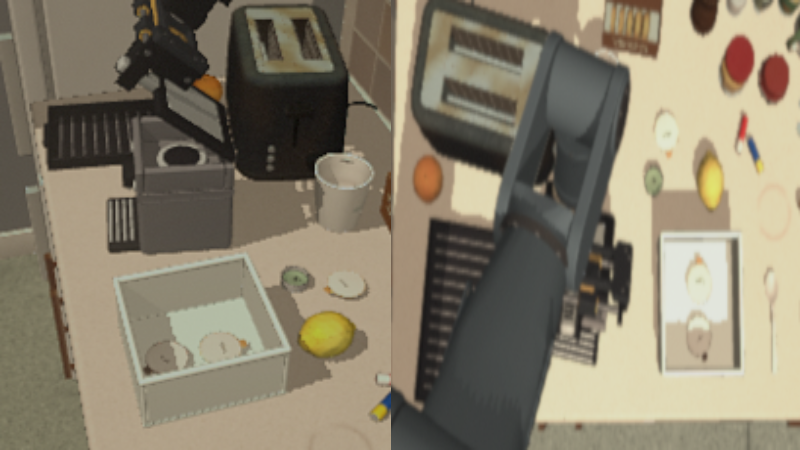

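The lid is held open at about 40°. Both pods are in the tub and the bystanders haven't moved. I'll let the arm settle, then hand in.

>>> apply_moves(
  steps=[
    [[0,0,0,0,0,0,-1],[0,0,0,0,0,0,-1],[0,0,0,0,0,0,-1],[0,0,0,0,0,0,-1]],
  ],
)

```text
time_s: 22.22
position: [0.5027, -0.141, 0.2578]
tcp_rot: [[0.757, -0.152, -0.636], [-0.116, -0.988, 0.098], [-0.643, -0.0, -0.766]]
force: [-3.6, -0.0, 1.7]
opening: 0.272
grasp_force: 30.0
```

```bash
python3 -c "
from rig import bot
s=bot.read_state();print(s['position'],s['qvel'],s['grasp_force']);print(bot.hand_in())"
```

```text
[ 0.50273011 -0.14098537  0.25783425] [-0.00860011  0.04299068  0.06543325  0.02044405  0.1588846  -0.05181524] 30.03283079713583
the job is handed in; nothing more can be done
None
```

Both used pods are in the waste tub, the lid is held still by its tongue at about 40 degrees, nothing else appeared moved in the last pictures, and I handed the job in at about 22 s; no verdict was returned.

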